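# Find the loose cover on the collector box and press it home

### The job

One of the four round white covers on the grey collector box is loose. With the fingertips, first press lightly near the rim of every cover, in order from the robot's left to its right, to feel which one rocks; only after all four have been tested, go back and press the loose one firmly in its middle until it is fully home, flush with the deck. Do not press hard on the tight covers (it crushes their seals), do not pick any cover up, and leave the other fittings and the screwdriver alone.

Things in the scene. Friction and masses are not known exactly. Their poses are not given: they have to be found in the camera images.
- box: Grey collector box fixed to the table, 215 (x) by 520 (y) by 58 mm high, flat deck on top, yaw up to 0.22 rad. Origin on the table under the middle of a row of four round wells (103 mm wide) along its y axis, at y = +183, +61, -61, -183 mm. The deck runs from x = -70 to +145 mm; beyond x = 70 mm it is a ledge where small fittings up to 36 mm tall stand.
- cover_1: White round cover, 100 mm across, flat top, lying in the leftmost (robot's left, +y) well. Origin: centre of its underside, 12 mm below its top; z up. Three of the four covers are tight: each lies on a hidden rubber seal, its top 0 to 4 mm above the deck (height does not tell which is loose).
- cover_2: White round cover, 100 mm across, flat top, lying in the second from the left well. Origin: centre of its underside, 12 mm below its top; z up. A tight cover pressed anywhere sinks straight down a little without tilting (about 2 N to start it, then 6 N per mm) and springs back.
- cover_3: White round cover, 100 mm across, flat top, lying in the third from the left well. Origin: centre of its underside, 12 mm below its top; z up. The one loose cover, in any well, balances level on a hidden stiff stud 12 mm wide under its middle, its top 4 to 5 mm above the deck. Light pressure (1 N) 25 to 40 mm from the centre tilts it about 0.1 rad, until that side meets the seat; released, it falls level.
- cover_4: White round cover, 100 mm across, flat top, lying in the rightmost well. Origin: centre of its underside, 12 mm below its top; z up. The loose cover pressed on its middle with about 17 N goes down until its top is flush with the deck, against a hard stop; it then stays down and no longer rocks.
- seal_a (a joint): How far the hidden rubber seal under one of the three tight covers (not told which well) is squeezed, in m: 0 as found, grows when that cover is pressed, springs back. 0.0023 (about 14 N) is too much.
- seal_b (a joint): How far the hidden rubber seal under one of the three tight covers (not told which well) is squeezed, in m: 0 as found, grows when that cover is pressed, springs back. 0.0023 (about 14 N) is too much.
- seal_c (a joint): How far the hidden rubber seal under one of the three tight covers (not told which well) is squeezed, in m: 0 as found, grows when that cover is pressed, springs back. 0.0023 (about 14 N) is too much.
- stud (a joint): How far the hidden stud under the loose cover (not told which well) has been driven down, in m: below 0.001 as found, about 0.0048 when the loose cover is fully home and flush. It stays where it is pushed.
- coupling_small: White pipe coupling (short tube) 42 mm across, 36 mm tall, standing on the box's ledge. Bystander, to be left alone.
- coupling_low: White pipe coupling 52 mm across, 28 mm tall, on the box's ledge. Bystander, to be left alone.
- plug: White stepped pipe plug, 40 mm across, 34 mm tall, on the box's ledge. Bystander, to be left alone.
- elbow_left: White pipe elbow 48 mm thick, about 75 mm long each way, on the table left of the box. Bystander, to be left alone.
- elbow_right: The same kind of elbow, on the table right of the box. Bystander, to be left alone.
- coupling_big: White pipe coupling 60 mm across, 50 mm tall, on the table to the right. Bystander, to be left alone.
- screwdriver: Screwdriver lying on the table to the left; origin at its middle. Bystander, to be left alone.
Not all that is in view belongs to the job. What is shaped like the cover_4 but blue is not meant. Leave any green look-alike of the cover_3 alone.

How it is judged:
By the outcome, as a careful person would: the job done as asked, in the order asked, and still so for the second after the job is handed in, with the robot touching nothing.
It also fails if it takes over 61 s, if anything falls off the work surface, if the arm or the gripper's body presses on something with over 40 N, if the wrist force passes 120 N, or if a joint passes its speed limit or range.

### The arm

A 7-joint arm with a two-finger parallel gripper is mounted at the origin on the work surface. World frame = base frame: x ahead of the robot, y to its left, z up, the work surface at z = 0. Lengths are in m, angles in rad, forces in N, time in s.
With the tool pointing down it reaches from about 0.4 to 0.925 m from the base axis. Payload 4.1 kg.
Tool frame: the origin (TCP) lies at the very end of the fingers, on their centre line; the grasp point (between the pads) lies manip.hold_point_z behind it (manip.hold_point_z is the distance from the TCP to the grasp point, in m); x points along the fingers, y is the direction in which the jaws open and shut, and the axes are right-handed (so a half turn about x gives the same grasp; the last joint's range is limited). The gripper opens to 85 mm and grips with 20 to 120 N. Pads are 22 mm wide; open, the fingers measure 114 mm over their backs; the gripper's body (76 mm by 85 mm) begins 54 mm behind the grasp point. The pads swing forward as they close: fully open they stand 13 mm farther back than shut.
Start: joints at [1.022, 0.398, 0.045, 1.537, -0.019, 1.207, -0.051], TCP at [0.283, -0.585, 0.231] pointing down, gripper open.
Joint ranges: [-2.82, 2.82], [-0.49, 2.23], [-1.37, 1.46], [0, 2.46], [-1.36, 4.5], [0.23, 2], [-2.94, 2.94]. Speed limits (rad/s): [2.57, 2.57, 3.14, 3.14, 3.14, 3.14, 3.14].

### API

Orientations are given as a rotation vector (axis times angle).
In Python, from bench import manip gives the robot as it stands. Calls block until the motion is done:
- manip.move_pose(position, orientation): joint-space move of the TCP to a pose.
- manip.line_to(position, vel=0.15, rot=None): straight line of the TCP; rot=None keeps the orientation; vel is the mean speed in m/s.
- manip.movej(angles): joint-space move.
- manip.command_gripper(opening, effort=None): finger opening in m; effort is the grip in N (None keeps the last); returns when the fingers have stopped.
- manip.pause(seconds).
- manip.solve_ik(position, orientation): joint angles nearest the present ones, or None.
- manip.camera(name): name is "scene" or "top" or "wrist"; returns a dict with "image" (400x640x3 uint8, blue, green, red), "vfov" (degrees; the focal length in pixels is half the picture's height over the tangent of half this angle, whatever the lens; pixels are square), "cx", "cy" (the principal point, pixels), "position" and "attitude" of the camera in the world; the wrist camera has in their place "hand_eye" (4x4, takes a point from camera to tool coordinates, whose origin is the TCP and whose axes are the tool frame's). Camera axes: x right, y down, z forward; pixel columns grow to the right and rows downward; lengths in m; the calibration is good to about 2 mm. A picture is of the moment at which its call begins: read the wrist's pose just before it. There is no depth.
A pose or a line that the arm cannot do raises manip.IKError and nothing moves.
- manip.sign_off(): hands the job in, once; it reports no verdict.
Readings, each from a call of its own:
- manip.current_t(): time.
- manip.current_q(): joint angles.
- manip.current_joint_vel(): joint speeds.
- manip.current_tau(): joint torques, N m.
- manip.current_ee_pos(): TCP position.
- manip.current_orientation(): TCP orientation.
- manip.current_wrist_force(): force on the tool from outside, world axes, zero at the start.
- manip.current_ft_torque(): the same for the moment, N m.
- manip.current_width(): finger opening in m.
Only numpy, scipy, OpenCV 4.12 (cv2) and the standard library are available. Lean on these libraries where they do the work, as an engineer would, in place of code of your own. Each camera call takes 0.05 s, during which the arm holds its last target. There are 200 camera calls.

## Working session

There is one attempt and no reset: what is moved stays moved. The work goes in short steps, each a Python script; the robot and the scene stay as the last script left them, time stands still between calls to the robot, and variables do not carry over. Pictures are saved under pics/ and viewed, about 8 in all and at most 12, crops included, and the job is handed in when it is done.

```bash
mkdir -p pics; ls; python3 - <<'E'
from bench import manip
import cv2,numpy as np
for n in ["top","scene"]:
    c=manip.camera(n); cv2.imwrite(f"pics/{n}0.png",c["image"])
    print(n,{k:v for k,v in c.items() if k!="image"})
print(manip.current_t(),manip.current_ee_pos(),manip.current_orientation(),manip.current_q(),manip.hold_point_z,manip.current_width(),manip.current_wrist_force())
E
```

```text
pics
top {'vfov': 53.907304165535116, 'cx': 322.9887804899953, 'cy': 189.3098027076624, 'position': array([ 0.32676087, -0.02371257,  1.12715744]), 'attitude': array([-2.11392931,  2.14961649, -0.17840415])}
scene {'vfov': 48.13040803045912, 'cx': 318.3035979414974, 'cy': 199.66436384262883, 'position': array([ 1.43264262, -0.02101192,  0.87641011]), 'attitude': array([-1.70491761, -1.71240627,  0.79187482])}
0.1 [ 0.28240284 -0.58481008  0.23033929] [ 1.97193633  0.45314818 -1.97297001] [ 1.02197137  0.39916459  0.04503689  1.53774948 -0.01871909  1.20691594
 -0.050688  ] 0.0187 0.08542169381147545 [ 0.27717098 -0.56317333 -0.16306525]
```

View pics/top0.png

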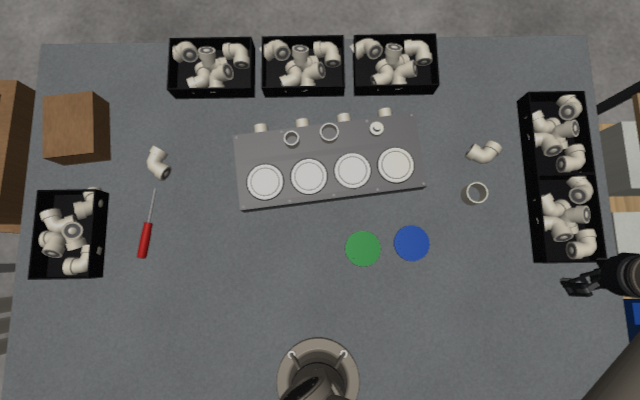

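View pics/scene0.png

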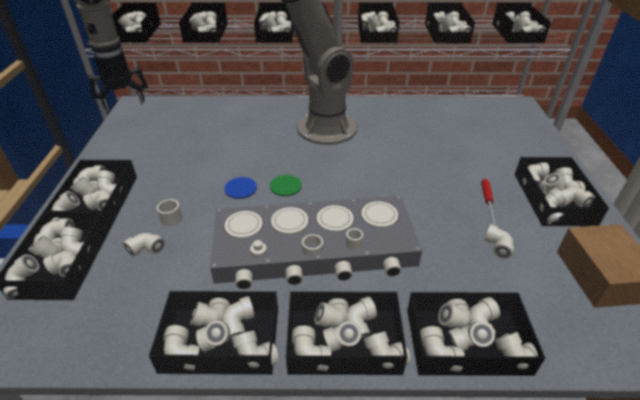

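Top view: white covers at about (265,181), (308,176), (352,170), (396,165), left to right. Possible look-alikes: the blue disc (411,243), the green disc (363,248), couplings (291,138) and (329,132), and the plug (377,128). I choose the four white discs in the wells. Next I locate them by mask and ray.

```bash
cat > h.py <<'E'
from bench import manip
import cv2,numpy as np
from scipy.spatial.transform import Rotation as R
def cast(c,uv,z):
    f=200/np.tan(np.radians(c["vfov"])/2); M=R.from_rotvec(c["attitude"]).as_matrix()
    uv=np.atleast_2d(uv); d=np.c_[(uv-[c["cx"],c["cy"]])/f,np.ones(len(uv))]@M.T
    return c["position"]+d*((z-c["position"][2])/d[:,2])[:,None]
def discs(c,thr,amin,amax):
    g=c["image"].min(2); cs,_=cv2.findContours((g>thr).astype(np.uint8),cv2.RETR_EXTERNAL,cv2.CHAIN_APPROX_NONE)
    return [cv2.fitEllipse(k) for k in cs if amin<cv2.contourArea(k)<amax and len(k)>20]
E
python3 - <<'E'
from h import *
boxes={"top":(230,140,430,215),"scene":(210,190,410,245)}
for n,b in boxes.items():
    c=manip.camera(n); im=c["image"]; m=np.zeros_like(im); m[b[1]:b[3],b[0]:b[2]]=im[b[1]:b[3],b[0]:b[2]]
    c2=dict(c,image=m); E=sorted(discs(c2,150,350,2000))
    for e in E: print(n,np.round(e[0],1),np.round(e[1],1),np.round(cast(c,e[0],.061),4))
    cv2.imwrite(f"pics/{n}_crop.png",cv2.resize(im[b[1]-25:b[3],b[0]:b[2]],None,fx=4,fy=4,interpolation=cv2.INTER_CUBIC))
    P=np.array([cast(c,e[0],.061)[0] for e in E]); 
    if len(P)==4:
        P=P[np.argsort(-P[:,1])]; d=P[0]-P[3]; print("len",np.linalg.norm(d),"yaw",np.arctan2(-d[0],d[1]),P.mean(0))
E
```

```text
top [264.7 181.4] [33.7 34.5] [[0.534 0.138 0.061]]
top [308.4 175.9] [33.9 34.3] [[0.5474 0.0172 0.061 ]]
top [352.  170.1] [33.8 34.5] [[ 0.5619 -0.104   0.061 ]]
top [395.4 164.5] [33.4 34.3] [[ 0.5755 -0.2248  0.061 ]]
len 0.36520292615621325 yaw 0.11394943528207759 [ 0.55469019 -0.04340623  0.061     ]
scene [243.  223.5] [24.7 36.8] [[ 0.5743 -0.2257  0.061 ]]
scene [289.2 219.5] [24.6 36.2] [[ 0.5585 -0.1045  0.061 ]]
scene [334.6 217.4] [23.8 35.7] [[0.5498 0.0167 0.061 ]]
scene [379.5 213.4] [23.4 35.6] [[0.5334 0.1386 0.061 ]]
len 0.3665729523564102 yaw 0.11188178744411018 [ 0.55399378 -0.04376526  0.061     ]
```

View pics/top_crop.png

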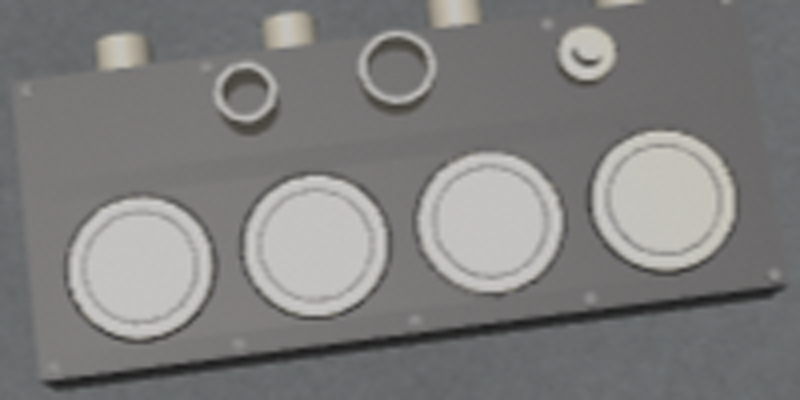

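Both cameras agree. The close crop shows four white covers in the wells with nothing on them; box origin is about (0.554, -0.0436), yaw 0.113. I'll probe cover 1 on its robot-side rim, with the fingers shut and fine force-guarded steps.

```bash
cat >> h.py <<'E'
O=np.array([.5543,-.0436]); YAW=.113
def pt(i,dx=0):  # i 0..3, left to right
    a=np.array([dx,.183-.122*i]); c,s=np.cos(YAW),np.sin(YAW); return O+[c*a[0]-s*a[1],s*a[0]+c*a[1]]
def ori():
    best=None
    for s in (1,-1):
        y=s*np.array([-np.sin(YAW),np.cos(YAW),0]); x=np.array([0,0,-1.]); r=R.from_matrix(np.c_[x,y,np.cross(x,y)])
        a=(r*R.from_rotvec(manip.current_orientation()).inv()).magnitude()
        if best is None or a<best[0]: best=(a,r.as_rotvec())
    return best[1]
def fz(n=3): return np.mean([manip.current_wrist_force()[2] for _ in range(n)])
def probe(xy,z0,zmin,step,fmax):
    """step straight down from z0 until the force reaches fmax; log (cmd z, z, F)"""
    manip.line_to([*xy,z0],vel=.08); manip.pause(.25); f0=fz(); log=[]; z=z0
    while z>zmin:
        z-=step; manip.line_to([*xy,z],vel=.02); F=fz()-f0
        log.append((z*1e3,manip.current_ee_pos()[2]*1e3,F))
        if F>=fmax: break
    return np.array(log)
E
python3 - <<'E'
from h import *
np.set_printoptions(suppress=True,precision=2)
manip.command_gripper(0); print(manip.current_t(),manip.current_width())
r=ori(); p=pt(0,-34)if 0 else pt(0,-.034)
manip.move_pose([*p,.11],r); print(manip.current_t(),manip.current_ee_pos(),manip.current_q())
L=probe(p,.070,.0555,.0004,3.5); print(L,manip.current_t())
manip.line_to([*p,.075],vel=.05); print(manip.current_t(),fz())
E
```

```text
0.9667 -6.561691791860573e-05
3.6583 [0.5  0.13 0.11] [ 0.2   0.35 -0.65  1.96  0.27  0.91 -2.05]
[[69.6  69.69 -1.19]
 [69.2  69.18 -0.26]
 [68.8  68.77  0.33]
 [68.4  68.38 -0.89]
 [68.   67.96 -0.38]
 [67.6  67.57 -1.36]
 [67.2  67.19 -0.67]
 [66.8  66.77 -0.78]
 [66.4  66.36 -0.51]
 [66.   65.97 -1.17]
 [65.6  65.54 -0.68]
 [65.2  65.16 -0.98]
 [64.8  64.78 -0.28]
 [64.4  64.37 -1.18]
 [64.   63.96  0.17]
 [63.6  63.56 -0.48]
 [63.2  63.18  0.96]
 [62.8  62.78 -0.2 ]
 [62.4  62.36 -0.63]
 [62.   61.96 -1.17]
 [61.6  61.57 -0.6 ]
 [61.2  61.16  0.09]
 [60.8  60.77 -0.99]
 [60.4  60.46 -0.24]
 [60.   60.14  1.78]
 [59.6  59.79  3.38]
 [59.2  59.46  6.17]] 11.3083
11.775 0.19096259045996844
```

Cover 1 sank about 0.8 mm at roughly 6.5 N, in line with a tight seal, and its contact height of about 60.3 mm is too low for the loose one. Next I test covers 2, 3 and 4 in order.

```bash
python3 - <<'E'
from h import *
np.set_printoptions(suppress=True,precision=2)
for i in (1,2,3):
    p=pt(i,-.034); manip.line_to([*p,.075],vel=.15)
    L=probe(p,.066,.0555,.0004,3.8)
    cv2.imwrite(f"pics/press{i+1}.png",manip.camera("scene")["image"])
    print("cover",i+1,manip.current_t()); print(L[:,1:].T)
    manip.line_to([*p,.075],vel=.08)
    if L[-1,2]<3: print("no firm contact"); 
print(manip.current_t())
E
```

```text
cover 2 18.8
[[65.66 65.17 64.76 64.38 63.98 63.57 63.16 62.78 62.36 61.98 61.58 61.16
  60.78 60.36 59.97 59.59 59.18 58.77 58.38 58.08 57.76 57.41]
 [ 0.07  0.27  0.5  -0.13 -0.43 -0.43 -0.27 -0.37 -0.42 -0.24 -0.1   0.44
   0.45  0.25  0.06 -0.02  0.37  0.3   0.38  1.89  1.9   4.36]]
cover 3 24.95
[[65.66 65.16 64.77 64.36 63.97 63.56 63.16 62.78 62.38 62.01 61.57 61.15
  60.76 60.38 60.01 59.8  59.6 ]
 [-0.03  0.57 -0.37 -0.38  0.19 -0.09 -0.41  0.26  0.64 -0.46 -0.07  1.29
  -0.31  1.26  0.6   2.81  4.84]]
cover 4 30.825
[[65.65 65.18 64.74 64.36 63.96 63.57 63.16 62.77 62.36 61.97 61.57 61.17
  60.77 60.52 60.24 59.86]
 [ 0.12 -0.79 -0.01  0.37  0.27  0.28  0.81 -0.04 -0.22  0.08 -0.77 -0.42
  -0.33  2.01  2.62  3.96]]
31.1667
```

Cover 3 looks loose: faint force from about 62 mm down, then a hard stop (more than 10 N/mm). Covers 1, 2 and 4 show the 6 N/mm seal. I'll check for the tilt in the pictures taken under pressure.

```bash
python3 - <<'E'
import cv2,numpy as np
a=[cv2.resize(cv2.imread(f"pics/press{i}.png")[185:260,205:420],None,fx=3.6,fy=3.6,interpolation=cv2.INTER_CUBIC)[:, :780] for i in (3,4)]
cv2.imwrite("pics/cmp.png",np.vstack(a))
E
```

```text
(no output)
```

View pics/cmp.png

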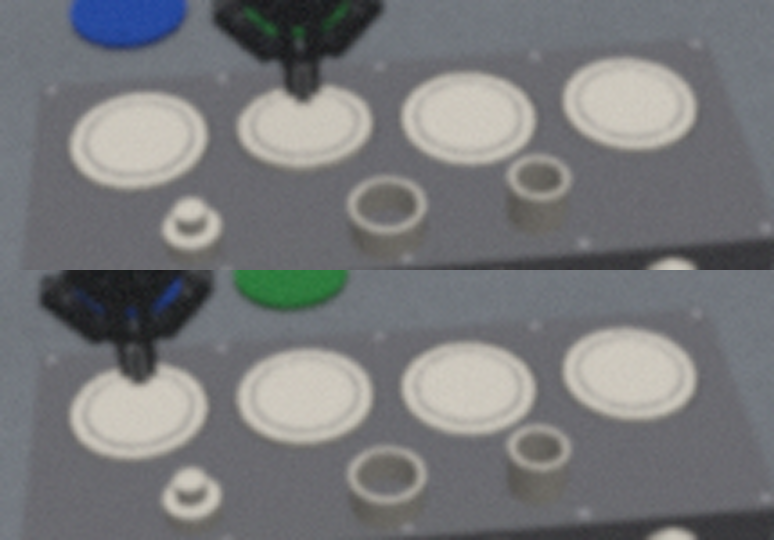

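The upper crop (press on cover 3, at about (305,125)) shows that cover squashed and tilted. Pressed in the lower crop, cover 4 at (138,410) stays level. The loose one is cover 3, so I press it in the middle.

```bash
python3 - <<'E'
from h import *
np.set_printoptions(suppress=True,precision=2)
p=pt(2); manip.line_to([*p,.075],vel=.15)
L=probe(p,.064,.0535,.0004,28)
print(L[:,1:].T, manip.current_t())
manip.pause(.3); print(fz(),manip.current_ee_pos()*1e3)
manip.line_to([*p,.075],vel=.08); print(manip.current_t())
E
```

```text
[[63.64 63.17 62.76 62.45 62.29 62.19 62.13 62.07 62.02 61.86 61.61 61.26
  60.87 60.5  60.07 59.67 59.29 58.87 58.48 58.09 57.89 57.85 57.78 57.75
  57.68 57.65]
 [-0.26 -0.23 -0.23 -0.19  2.87  5.66  7.67 10.38 11.53 13.35 14.14 14.99
  14.61 14.38 15.34 14.75 14.72 13.57 14.08 15.6  16.01 18.56 20.25 23.68
  25.73 30.02]] 39.1917
28.98359459090359 [ 561.62 -104.27   57.66]
39.9083
```

The stud yielded at about 15 N from 62.4 to 57.9 mm, then a hard stop up to 29 N: 4.5–4.8 mm of travel. I retreat and take a final look.

```bash
python3 - <<'E'
from h import *
p=pt(2,-.12); manip.line_to([*p,.20],vel=.12); manip.line_to([.42,-.25,.25],vel=.2)
for n,b in {"top":(230,110,430,215),"scene":(205,185,420,260)}.items():
    im=manip.camera(n)["image"][b[1]:b[3],b[0]:b[2]]
    cv2.imwrite(f"pics/end_{n}.png",cv2.resize(im,None,fx=3.6,fy=3.6,interpolation=cv2.INTER_CUBIC))
print(manip.current_t(),fz())
E
```

```text
42.4667 0.1877916383609006
```

View pics/end_scene.png

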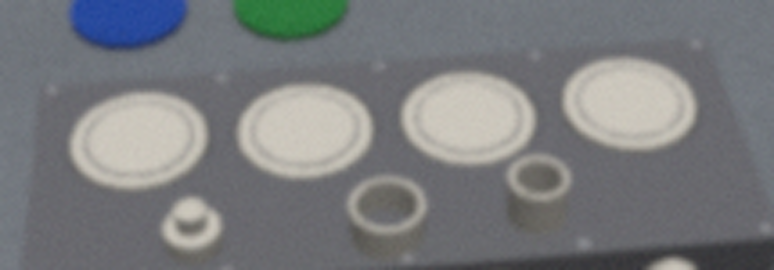

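All four covers lie level, cover 3 at (305,130) included, and the fittings have not moved. Handing in.

```bash
python3 -c "
from bench import manip
manip.sign_off(); print(manip.current_t())"
```

```text
the job is handed in; nothing more can be done
the job is handed in; nothing more can be done
```

Cover 3, third from the robot's left, was the loose one. It is now pressed home, and I handed the job in at about 42.5 s on the robot's clock, inside the 61 s limit.

- **Testing:** I pressed covers 1 to 4 lightly near the rim, in order from left to right. Covers 1, 2 and 4 sank by about 0.8 to 1 mm with the springy feel of a seal. The peaks were about 6–7 N on cover 1 and 4–4.5 N on covers 2 and 4, well under the 14 N limit. Cover 3 gave way by about 2.4 mm at around 1 N and then hit a hard seat at 4.8 N. A picture taken during that press shows it clearly tilted.
- **Pressing home:** I pressed cover 3 in its middle. It yielded at about 15 N from 62.4 mm down to 57.9 mm, then met a hard stop. The press reached 30 N, where the tip read 57.7 mm, against a deck height of 58 mm.
- **Last checks:** The final picture shows all four covers level, the ledge fittings in place and the arm clear. No reading disagreed beyond force noise of about 0.6 N. I did not rock-test cover 3 again, so "fully home" rests on the hard stop and the tip height.

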